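Stack the gem sieve set

ROBOT

A 6-joint arm with a two-finger parallel gripper is mounted at the origin on a cart in front of the work surface, level with it; the furniture and walls round the work are solid. World frame = base frame: x ahead of the robot, y to its left, z up, the work surface at z = 0. Lengths are in m, angles in rad, forces in N, time in s.
With the tool pointing down it reaches from about 0.425 to 0.95 m from the base axis. Payload 3.5 kg.
Tool frame: the origin (TCP) lies on the centre line of the jaws, within the pads' length; the fingertips stand 14 mm ahead of it and the grasp point (between the pads) lies 5 mm behind it (ctrl.tip_reach is the distance from the TCP to the fingertips, in m); z points along the fingers, y is the line along which they close (so a half turn about z gives the same grasp; the last joint's range is limited). The gripper opens to 85 mm and grips with 20 to 120 N. Pads are 22 mm wide; open, the fingers measure 114 mm over their backs; the gripper's body (76 mm by 85 mm) begins 54 mm behind the grasp point. The pads swing forward as they close: fully open they stand 13 mm farther back than shut.
Start: joints at [1.105, 0.286, 1.577, -0, 1.279, -0.15], TCP at [0.21, 0.642, 0.245] pointing down, gripper open.
Joint ranges: [-2.77, 2.77], [-0.9, 2.22], [0.21, 2.48], [-1.53, 4.67], [0.24, 2.81], [-2.84, 2.84]. Speed limits (rad/s): [2.79, 2.79, 3.14, 3.14, 3.14, 3.14].

INTERFACE

Orientations are given as a unit quaternion [x, y, z, w].
In Python, from plant import get_state, imaging, workorder, ctrl gives the robot as it stands. The module is installed in compiled form; this text tells all that it offers.
- The arm moves only by the shell command python3 -m jog 'ROWS' [FORCE]. ROWS is JSON, a list of rows, each a list of 7 numbers: the closure, from 0 (fully open) to 1 (shut), then the shift along the tool's x, y, z in mm, then the turn, a rotation vector about the tool's x, y, z in rad. In form: [[gripper, tx, ty, tz, ax, ay, az], ...]. A call has 1 to 12 rows; each row is the pose to reach, as a shift and turn from the pose commanded when the call began, along the tool's axes at that moment; what a row does not reach only later rows make up. A row lasts 1/10 s, in which the tool goes at most 50 mm and 8.59 degrees, less where a joint would pass 70% of its speed; a pose out of reach is approached as far as the arm can. A call with a gripper value outside its range is refused whole. The fingers move at their own pace and stop on an object; FORCE is the grip in N (left out, the last holds). Time passes only in rows, so rows that repeat a pose let the fingers close. It gives the time, the measured TCP pose, the force, the opening and the grip force at its end, in the units of the state.
- get_state(): the state, without advancing time (a new reading comes with each control period).
- imaging.read_camera(name): name is "side" or "top" or "wrist"; returns a dict with "image" (420x560x3 uint8, blue, green, red), "fx", "fy", "cx", "cy" (pixels), "R" (3x3) and "t" (3): a world point X has camera coordinates R X + t; the wrist camera has in their place "tool_from_camera" (4x4, takes a point from camera to tool coordinates, whose origin is the TCP and whose axes are the flange's). Camera axes: x right, y down, z forward; pixel columns grow to the right and rows downward; lengths in m; the calibration is good to about 2 mm. A picture is of the moment at which its call begins: read the wrist's pose just before it. There is no depth.
- workorder.sign_off(): hands the job in; it is judged then, once.
The state is a dict: "time": time; "qpos": joint angles; "dq": joint speeds; "joint_efforts": joint torques, N m; "eef_pos": TCP position; "tcp_rot": TCP orientation; "contact_force": force on the tool from outside, world axes, zero at the start; "wrist_torque": the same for the moment, N m; "opening": opening from 0.0 (shut) to 1.0 (fully open); "finger_force": force on a finger pad.
Only numpy, scipy, OpenCV 4.12 (cv2) and the standard library are available. Lean on these libraries where they do the work, as an engineer would, in place of code of your own. Each camera call takes 0.05 s, during which the arm holds its last target. There are 200 camera calls.

TASK

Build up the little gem-sieve set in the middle of the round white plate, from the bottom up and one piece at a time: first the catch pan with its closed floor, then the fine-mesh sieve, then the coarse-mesh sieve, and last the lid with the knob. Each piece must sit fully home in the rim of the one below, upright, and be let go before the next is fetched. Leave the tweezers, the black loupe and the solder spool where they lie.

Things in the scene. Friction and masses are not known exactly. Their poses are not given: they have to be found in the camera images.
- plate: Round off-white soldering plate, 170 mm in diameter, flat top 14 mm above the desk; fixed to the desk. Origin: centre of its underside; z up.
- pan: Catch pan of the sieve set: a round open steel cup with a smooth closed steel floor, outer diameter 60 mm, 32 mm high, wall 3 mm (inner diameter 54 mm), floor 4 mm thick, no spigot underneath; about 0.16 kg. Stands upright at the start. Origin: centre of its underside; z up its axis.
- fine_sieve: Fine sieve: steel ring, 60 mm outside, 54 mm inside, with a dense brass wire mesh (2.6 mm pitch, almost a solid sheet) near its bottom. Below the ring a tapered spigot, 6 mm high (42 mm across at its foot, 49 mm at the top), drops into the rim below. Ring from 6 to 28 mm above the origin; 0.1 kg. Origin: centre of the spigot's foot; z up. Seated, its origin is 26 mm above the pan's.
- coarse_sieve: Coarse sieve: like the fine one (60 mm outside, 54 mm inside, same 6 mm spigot), but with a wide open brass wire grid (three wires each way, 13.5 mm pitch) that can be looked through, and a taller ring, from 6 to 38 mm above the origin; 0.1 kg. Origin: centre of the spigot's foot; z up. Seated, its origin is 22 mm above the fine sieve's.
- lid: Lid: closed steel disc, 60 mm across, 6 mm thick (6 to 12 mm above the origin), same 6 mm spigot underneath, round knob on top: neck 16 mm across, then head 22 mm across from 21 to 40 mm above the origin; 0.09 kg. Origin: centre of the spigot's foot; z up. Seated, its origin is 32 mm above the coarse sieve's.
- tweezers: Bystander: steel tweezers lying flat near the front edge of the desk, 160 mm long, 15 mm wide, 10 mm high. Origin: centre of the underside; y along its length.
- loupe_b: Bystander: black eye loupe, 33 mm in diameter, 30 mm high, behind the plate. Origin: centre of the underside.
- spool: Bystander: small spool of solder wire with black flanges, 41 mm in diameter, 22 mm high, behind the plate. Origin: centre of the underside.
Mind the look-alikes: they are no part of the job. What is shaped like the lid but orange is not meant.

How it is judged:
By the outcome, as a careful person would: the job done as asked, in the order asked, and still so for the second after the job is handed in, with the robot touching nothing.
It also fails if it takes over 101 s, if anything falls off the work surface, if the arm or the gripper's body presses on something with over 40 N, if the wrist force passes 120 N, or if a joint passes its speed limit or range.

## Working session

There is one attempt and no reset: what is moved stays moved. The work goes in short steps, Python scripts to look and compute and a shell command to move; the robot and the scene stay as the last step left them, time stands still between calls to the robot, and variables do not carry over. Pictures are saved under pics/ and viewed, at most 14 in all, crops included, and the job is handed in when it is done.

```bash
mkdir -p pics
cat > h.py <<'E'
import numpy as np, cv2
from plant import get_state, imaging, workorder, ctrl
from scipy.spatial.transform import Rotation as Ro
def snap(n,f):
    s=get_state(); c=imaging.read_camera(n); cv2.imwrite('pics/'+f,c['image']); 
    import pickle; pickle.dump((s,c),open('pics/'+f[:-4]+'.pkl','wb')); return s,c
def load(f):
    import pickle; return pickle.load(open('pics/'+f+'.pkl','rb'))
def world(sc,u,v,z):
    s,c=sc; d=np.array([(u-c['cx'])/c['fx'],(v-c['cy'])/c['fy'],1])
    if 'R' in c and c.get('R') is not None: R=np.array(c['R']).T; o=-R@np.array(c['t'])
    else:
        T=np.array(c['tool_from_camera']); q=Ro.from_quat(s['tcp_rot']).as_matrix()
        R=q@T[:3,:3]; o=q@T[:3,3]+np.array(s['eef_pos'])
    r=R@d; return o+r*(z-o[2])/r[2]
def totool(p,s=None):
    "mm in current tool axes from TCP to world p"
    s=s or get_state(); return 1000*Ro.from_quat(s['tcp_rot']).as_matrix().T@(np.array(p)-s['eef_pos'])
E
python3 - <<'E'
from h import *
for n in('top','side'): s,c=snap(n,n+'0.png')
print(get_state(), ctrl.tip_reach)
print({k:v for k,v in load('top0')[1].items() if k!='image'})
E
```

```text
{'time': 0.1, 'qpos': array([ 1.10497056e+00,  2.87107308e-01,  1.57806375e+00,  1.43261867e-05,
        1.27858696e+00, -1.50013247e-01]), 'dq': array([ 3.54801721e-04, -4.80725769e-04, -2.35839871e-03,  7.21297429e-04,
        9.72749552e-04, -7.60564417e-05]), 'joint_efforts': array([ 2.72708085e-04, -4.07295585e+01, -2.93699008e+01, -1.63680397e-04,
        3.42130603e-03,  1.66031975e-05]), 'eef_pos': array([0.20936407, 0.64110625, 0.24404735]), 'tcp_rot': array([ 1.57252815e-01,  9.87557786e-01, -1.02968484e-03, -3.34671528e-04]), 'contact_force': array([-0.9285924 ,  0.17703146, -0.32303292]), 'wrist_torque': array([-0.02956121,  0.01566528, -0.01136177]), 'finger_force': 0.0, 'opening': 0.9999536695096016} 0.014
{'fx': 488.17729324524447, 'fy': 488.17729324524447, 'cx': 277.7490813555201, 'cy': 208.01181314224243, 'R': array([[ 0.0777835 , -0.99692415,  0.00958998],
       [-0.92785566, -0.07590695, -0.36513286],
       [ 0.36473771,  0.01950319, -0.93090603]]), 't': array([0.10712507, 0.56911252, 0.97517893])}
```

View pics/top0.png

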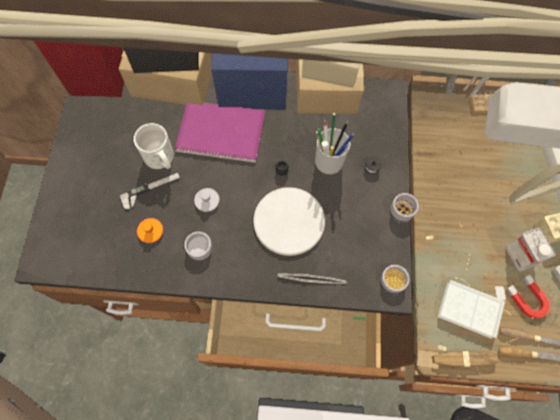

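View pics/side0.png

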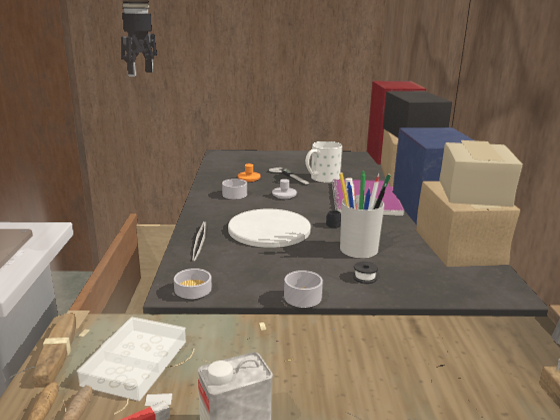

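The pan is at (198,245), the lid at (207,200), the orange decoy at (150,231), the coarse sieve at (405,207), the fine sieve at (395,278) and the plate at (289,221). I'll enlarge to get rim centres.

Run:
```python
from h import *
im=load('top0')[1]['image']
def cr(u,v,w,h,k): return cv2.resize(im[v:v+h,u:u+w],None,fx=k,fy=k,interpolation=cv2.INTER_CUBIC)
a=np.hstack([cr(180,180,50,90,6),cr(375,190,45,110,6)[:540]])
cv2.imwrite('pics/c1.png',a); print(a.shape)
sc=load('top0')
for n,u,v,z in [('pan',198,243,.032),('lid',207,200,.01),('coarse',405,206,.038),('fine',395,277,.028),('plate',289,221,.014),('orange',150,231,.01),('spool',372,166,.02)]: print(n,world(sc,u,v,z).round(4))
```

```text
(540, 570, 3)
pan [0.4865 0.3308 0.032 ]
lid [0.6037 0.328  0.01  ]
coarse [ 0.6157 -0.1478  0.038 ]
fine [ 0.4437 -0.1247  0.028 ]
plate [0.5641 0.1245 0.014 ]
orange [0.5134 0.4526 0.01  ]
spool [ 0.7245 -0.072   0.02  ]
```

View pics/c1.png

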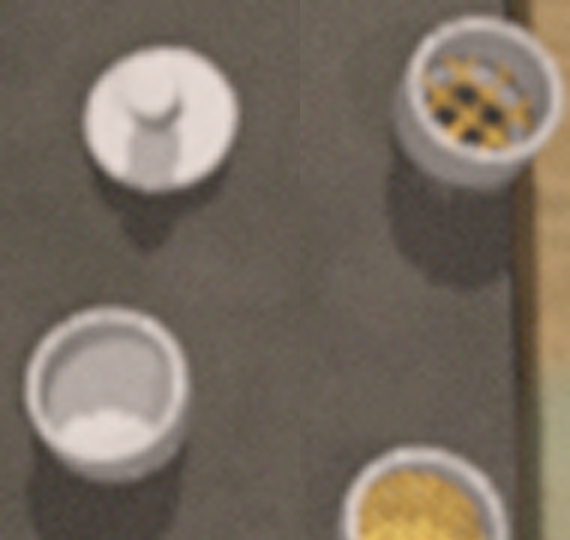

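Refined rim centres: pan (198,243.8), lid (207,199.5), coarse (405.3,205.2), fine (395.9,277.2). The knob is on the closed disc, the coarse sieve shows dark holes through its grid, and the pan is the plain one. Next I go above the pan.

Run:
```python
from h import *
sc=load('top0')
for n,u,v,z in [('pan',198,243.8,.032),('lid',206.9,199.5,.012),('coarse',405.3,205.2,.038),('fine',395.9,277.2,.028)]: print(n,world(sc,u,v,z).round(4))
# plate ellipse
im=sc[1]['image']; m=((im.min(2)>165)).astype('u1'); m[:180]=0;m[262:]=0;m[:,:245]=0;m[:,335:]=0
c=max(cv2.findContours(m,0,2)[0],key=cv2.contourArea); h=cv2.convexHull(c); print(cv2.fitEllipse(h),cv2.boundingRect(h))
(x,y),_,_=cv2.fitEllipse(h); print(world(sc,x,y,.014))
p=world(sc,198,243.8,.032);p[2]=.16; print(totool(p))
```

```text
pan [0.4846 0.3305 0.032 ]
lid [0.6042 0.3281 0.012 ]
coarse [ 0.6178 -0.1486  0.038 ]
fine [ 0.4434 -0.1268  0.028 ]
((288.7060852050781, 220.56248474121094), (66.58841705322266, 70.31968688964844), 98.07766723632812) (254, 188, 71, 67)
[0.56516211 0.12532847 0.014     ]
[-358.08808842 -209.58517983   84.37511657]
```

```bash
python3 -m jog '[[0,-358,-210,84,0,0,0],[0,-358,-210,84,0,0,0],[0,-358,-210,84,0,0,0],[0,-358,-210,84,0,0,0],[0,-358,-210,84,0,0,0],[0,-358,-210,84,0,0,0],[0,-358,-210,84,0,0,0],[0,-358,-210,84,0,0,0],[0,-358,-210,84,0,0,0],[0,-358,-210,84,0,0,0],[0,-358,-210,84,0,0,0]]' 40
python3 - <<'E'
from h import *
s,c=snap('wrist','w1.png'); print(s['eef_pos'],s['tcp_rot'],c['tool_from_camera'])
E
```

```text
time: 1.2
eef_pos: [0.4844, 0.3305, 0.1608]
tcp_rot: [0.158, 0.987, -0.0, -0.001]
contact_force: [-0.3, -0.0, 0.3]
opening: 0.999
finger_force: 0.0
[0.4844384  0.33050828 0.16078321] [ 1.57876747e-01  9.87458576e-01 -1.71986396e-04 -6.80483434e-04] [[ 3.47848956e-04 -9.49212785e-01 -3.14634658e-01  8.00909906e-02]
 [ 9.99999913e-01  4.02975944e-04 -1.10162666e-04 -6.81417489e-04]
 [ 2.31358010e-04 -3.14634592e-01  9.49212842e-01 -1.28103586e-01]
 [ 0.00000000e+00  0.00000000e+00  0.00000000e+00  1.00000000e+00]]
```

View pics/w1.png

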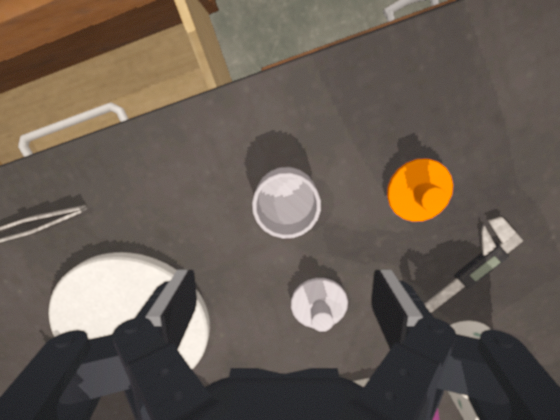

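The wrist view shows the pan rim centred at about (286.5,204), the lid disc at (320,303), the orange decoy at (420,190) and the plate at lower left.

Run:
```python
from h import *
sc=load('w1')
p=world(sc,286.5,204,.032); print('pan',p); print('lid',world(sc,320,303,.012))
for z in(.024,):
  p[2]=z; print(totool(p))
```

```text
pan [0.48313973 0.3327098  0.032     ]
lid [0.60388375 0.3308864  0.012     ]
[  1.3111184    1.11723038 137.15850755]
```

```bash
python3 -m jog '[[0,1,1,45,0,0,0],[0,1,1,90,0,0,0],[0,1,1,125,0,0,0],[0,1,1,139,0,0,0],[0,1,1,139,0,0,0],[1,1,1,139,0,0,0],[1,1,1,139,0,0,0],[1,1,1,139,0,0,0],[1,1,1,139,0,0,0],[1,1,1,139,0,0,0],[1,1,1,139,0,0,0],[1,1,1,139,0,0,0]]' 40
python3 - <<'E'
from h import *
s,c=snap('wrist','w2.png'); print(totool([.565,.126,.12]),get_state()['eef_pos'])
E
```

```text
time: 2.45
eef_pos: [0.4862, 0.3334, 0.0256]
tcp_rot: [0.157, 0.988, 0.002, 0.002]
contact_force: [-0.8, 0.3, 6.3]
opening: 0.694
finger_force: 43.7
[-139.68677904 -172.24756437  -94.55395451] [0.48620225 0.3333825  0.02563113]
```

View pics/w2.png

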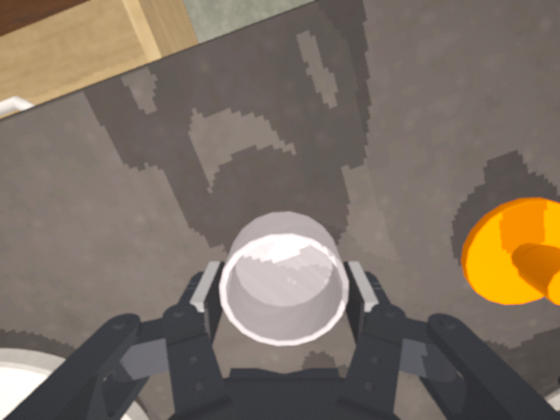

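The pan is held, with its rim centred at about (284.5,290) between the pads.

```bash
python3 -m jog '[[1,0,0,-45,0,0,0],[1,0,0,-90,0,0,0],[1,-40,-50,-95,0,0,0],[1,-70,-90,-95,0,0,0],[1,-100,-130,-95,0,0,0],[1,-140,-172,-95,0,0,0],[1,-140,-172,-95,0,0,0],[1,-140,-172,-95,0,0,0],[1,-140,-172,-95,0,0,0]]'
python3 - <<'E'
from h import *
print('rel',totool(world(load('w2'),284.5,290,.033),load('w2')[0]))
s,c=snap('wrist','w3.png'); print(s['eef_pos'],s['tcp_rot']); snap('top','top1.png'); print(totool([.565,.126,.12]))
E
```

```text
time: 3.4
eef_pos: [0.5636, 0.1249, 0.1176]
tcp_rot: [0.158, 0.987, 0.0, 0.0]
contact_force: [0.2, -0.1, -1.2]
opening: 0.689
finger_force: 44.2
rel [ 2.51276712 -0.31280827 -7.40229441]
[0.56360291 0.12485607 0.11762472] [1.57971358e-01 9.87443666e-01 2.37262207e-04 1.58809807e-05]
[-1.86499905  0.55366469 -2.70446048]
```

View pics/w3.png

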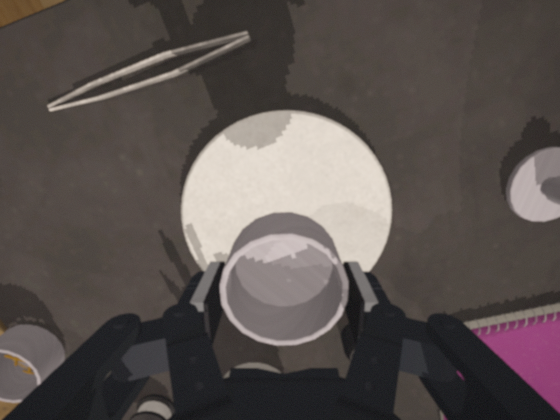

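The pan is over the plate. The plate's edges are at columns 181 and 392, with its top at row 110. I'll fit the plate centre from this.

Run:
```python
from h import *
from scipy.optimize import least_squares
sc=load('w3'); im=sc[1]['image']
pts=[]
for ang in np.radians(np.r_[190:351:5]):
    best=None
    for r in np.arange(130,60,-.5):
        u=286.5+r*np.cos(ang); v=212+r*np.sin(ang)
        if im[int(round(v)),int(round(u))].min()>120: best=(u,v);break
    if best: pts.append(world(sc,*best,.014)[:2])
pts=np.array(pts)
f=least_squares(lambda c:np.hypot(*(pts-c[:2]).T)-.085,[.565,.125],loss='soft_l1',f_scale=.001); print(f.x,np.abs(f.fun).max(),len(pts))
s=sc[0]; pan=s['eef_pos']+Ro.from_quat(s['tcp_rot']).as_matrix()@np.array([.0025,-.0003,0])
print(pan, totool([*(f.x-pan[:2]+s['eef_pos'][:2]),.0405]))
```

```text
[0.56923615 0.12443542] 0.0006668084189644513 33
[0.5611341  0.12535098 0.11762469] [-8.91978074  0.66072834 76.79187081]
```

```bash
python3 -m jog '[[1,-7,1,30,0,0,0],[1,-7,1,55,0,0,0],[1,-7,1,70,0,0,0],[1,-7,1,76,0,0,0],[1,-7,1,77,0,0,0],[1,-7,1,77,0,0,0],[1,-7,1,78,0,0,0],[1,-7,1,78,0,0,0]]'
```

```text
time: 4.3
eef_pos: [0.5714, 0.1241, 0.0401]
tcp_rot: [0.157, 0.988, 0.0, 0.001]
contact_force: [0.4, -0.6, -0.5]
opening: 0.692
finger_force: 44.3
```

```bash
python3 -m jog '[[1,0,0,1,0,0,0],[1,0,0,2,0,0,0],[1,0,0,2,0,0,0]]'; python3 -m jog '[[0.1,0,0,0,0,0,0],[0,0,0,0,0,0,0],[0,0,0,0,0,0,0],[0,0,0,0,0,0,0],[0,0,0,-40,0,0,0],[0,0,0,-85,0,0,0],[0,0,0,-85,0,0,0],[0,0,0,-85,0,0,0]]'
python3 - <<'E'
from h import *
s,c=snap('wrist','w4.png'); print(s['eef_pos']); snap('top','top2.png')
a=np.hstack([cv2.resize(c['image'],(400,300)),cv2.resize(load('top2')[1]['image'][170:275,230:370],(400,300))])
cv2.imwrite('pics/c4.png',a)
E
```

```text
time: 4.6
eef_pos: [0.5715, 0.1241, 0.04]
tcp_rot: [0.157, 0.988, 0.0, 0.0]
contact_force: [-4.8, 1.2, 11.8]
opening: 0.693
finger_force: 45.2
time: 5.4
eef_pos: [0.5716, 0.1239, 0.1238]
tcp_rot: [0.157, 0.988, 0.0, 0.002]
contact_force: [-0.1, -0.2, -0.1]
opening: 1.0
finger_force: 0.0
[0.57161161 0.12389727 0.12380443]
```

View pics/c4.png

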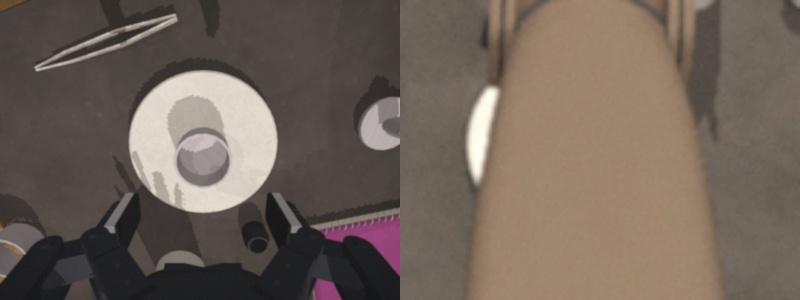

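The pan stands on the plate with its rim at about (203,157) in the half-size picture. It looks slightly off centre toward the loupe, so I'll measure it.

Run:
```python
from h import *
from scipy.optimize import least_squares
sc=load('w4'); im=sc[1]['image']
pts=[]
for ang in np.radians(np.r_[0:360:4]):
    for r in np.arange(125,80,-.5):
        u=284+r*np.cos(ang); v=198+r*np.sin(ang)
        if im[int(round(v)),int(round(u))].min()>120: pts.append(world(sc,u,v,.014)[:2]);break
pts=np.array(pts)
f=least_squares(lambda c:np.hypot(*(pts-c[:2]).T)-.085,[.565,.125],loss='soft_l1',f_scale=.001); print('plate',f.x,np.median(np.abs(f.fun)),len(pts))
cv2.imwrite('pics/c5.png',cv2.resize(im[160:280,220:350],None,fx=5,fy=5,interpolation=cv2.INTER_CUBIC))
```

```text
plate [0.56850056 0.12473369] 0.0006770134097762448 90
```

View pics/c5.png

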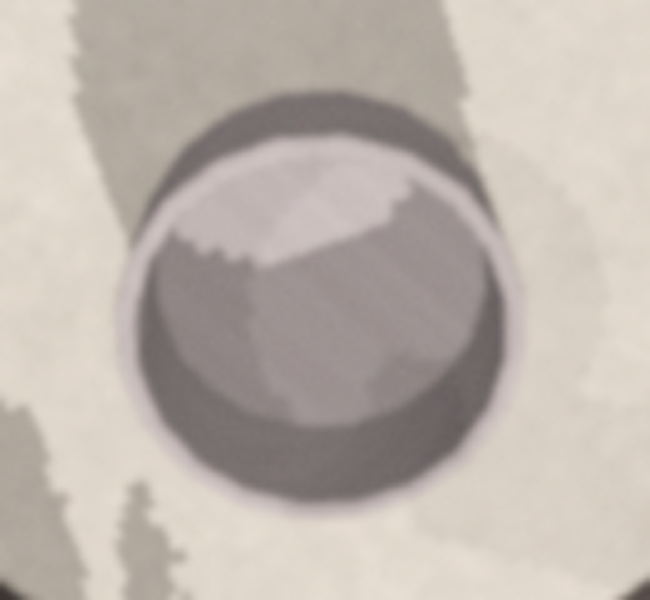

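The rim spans x 118–523 and y 133–515 in the crop, which puts its centre at about (283.8,224.5) in the full image.

Run:
```python
from h import *
print(world(load('w4'),283.8,224.5,.046)); sc=load('top0')
p=world(sc,395.9,277.2,.028);p[2]=.15; print(p,totool(p))
```

```text
[0.56984508 0.12391507 0.046     ]
[ 0.44341374 -0.12675911  0.15      ] [  42.18835413 -277.39959447  -28.79202635]
```

```bash
python3 -m jog '[[0,42,-277,-29,0,0,0],[0,42,-277,-29,0,0,0],[0,42,-277,-29,0,0,0],[0,42,-277,-29,0,0,0],[0,42,-277,-29,0,0,0],[0,42,-277,-29,0,0,0],[0,42,-277,-29,0,0,0],[0,42,-277,-29,0,0,0],[0,42,-277,-29,0,0,0],[0,42,-277,-29,0,0,0]]' 40
python3 - <<'E'
from h import *
s,c=snap('wrist','w5.png'); print(s['eef_pos'],s['tcp_rot'])
E
```

```text
time: 6.5
eef_pos: [0.4447, -0.1252, 0.1505]
tcp_rot: [0.156, 0.988, 0.0, -0.001]
contact_force: [0.3, -0.5, 0.1]
opening: 1.001
finger_force: 0.0
[ 0.44473508 -0.12517374  0.15052295] [ 1.56314510e-01  9.87706974e-01  3.61921928e-04 -7.59467818e-04]
```

View pics/w5.png

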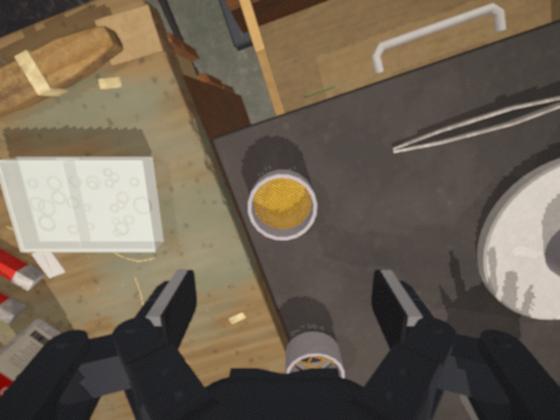

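The fine sieve's dense brass mesh is at (282,205.5), and the coarse sieve is at bottom centre.

Run:
```python
from h import *
p=world(load('w5'),282,205.5,.028); print(p); p[2]=.025; print(totool(p))
```

```text
[ 0.44169292 -0.12638857  0.028     ]
[  2.51472085  -2.0855574  125.72928   ]
```

```bash
python3 -m jog '[[0,4,-2,45,0,0,0],[0,4,-2,90,0,0,0],[0,4,-2,115,0,0,0],[0,4,-2,125,0,0,0],[0,4,-2,125,0,0,0],[1,4,-2,125,0,0,0],[1,4,-2,125,0,0,0],[1,4,-2,125,0,0,0],[1,4,-2,125,0,0,0],[1,4,-2,125,0,0,0],[1,4,-2,125,0,0,0],[1,4,-2,125,0,0,0]]' 40
python3 - <<'E'
from h import *
s,c=snap('wrist','w6.png'); s=get_state();print(s['eef_pos'],s['tcp_rot'],totool([.57,.124,.16]))
E
```

```text
time: 7.75
eef_pos: [0.442, -0.1277, 0.0289]
tcp_rot: [0.157, 0.988, -0.0, 0.002]
contact_force: [-1.6, 0.6, 4.5]
opening: 0.679
finger_force: 41.5
[ 0.44198564 -0.12761923  0.0288673 ] [ 1.57319499e-01  9.87545848e-01 -3.90420591e-04  1.90313641e-03] [ -44.00302833  278.91856181 -131.01094655]
```

View pics/w6.png

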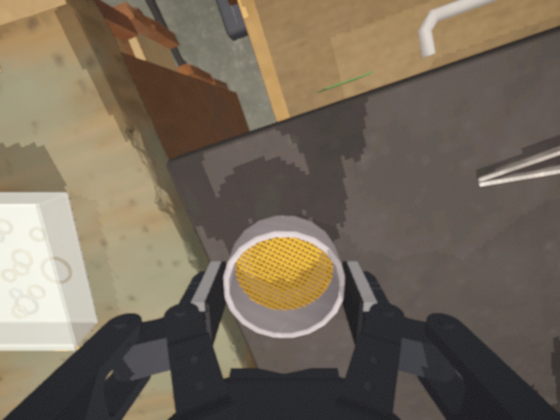

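```bash
python3 -m jog '[[1,0,0,-45,0,0,0],[1,0,0,-90,0,0,0],[1,0,0,-131,0,0,0],[1,-44,279,-131,0,0,0],[1,-44,279,-131,0,0,0],[1,-44,279,-131,0,0,0],[1,-44,279,-131,0,0,0],[1,-44,279,-131,0,0,0],[1,-44,279,-131,0,0,0],[1,-44,279,-131,0,0,0],[1,-44,279,-131,0,0,0],[1,-44,279,-131,0,0,0]]'
python3 - <<'E'
from h import *
r=totool(world(load('w6'),284,284,.028),load('w6')[0]); print('rel',r)
s,c=snap('wrist','w7.png'); print(s['eef_pos'],s['tcp_rot'])
d=Ro.from_quat(s['tcp_rot']).as_matrix()@(r*[1,1,0]/1000)
print(totool(np.array([.5695,.124,.080])-d,s))
E
```

```text
time: 9.0
eef_pos: [0.5684, 0.1238, 0.1577]
tcp_rot: [0.158, 0.988, -0.0, 0.0]
contact_force: [-0.4, -0.2, -1.2]
opening: 0.678
finger_force: 43.8
rel [ 0.50932166 -0.52980352  0.89094969]
[0.56841452 0.12376944 0.15774143] [ 1.57544171e-01  9.87511917e-01 -1.72771294e-04  1.30666926e-04]
[-1.4448876   1.10999495 77.74155531]
```

View pics/w7.png

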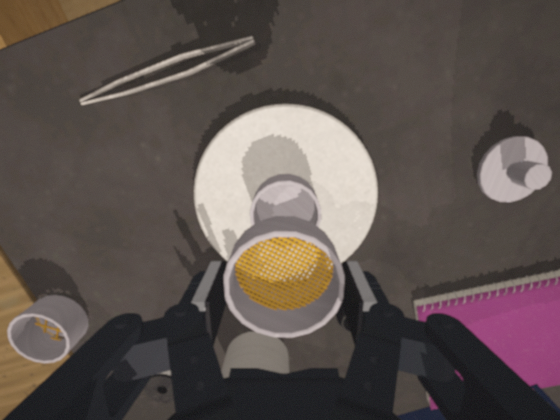

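The fine sieve is over the pan, with the pan rim visible around (286,205) just behind it. I'll lower it.

```bash
python3 -m jog '[[1,-1,1,40,0,0,0],[1,-1,1,70,0,0,0],[1,-1,1,78,0,0,0],[1,-1,1,82,0,0,0],[1,-1,1,85,0,0,0],[1,-1,1,87,0,0,0],[1,-1,1,88,0,0,0],[1,-1,1,88,0,0,0]]'
```

```text
time: 9.85
eef_pos: [0.5706, 0.1252, 0.0702]
tcp_rot: [0.157, 0.988, 0.0, 0.001]
contact_force: [0.1, -0.4, -1.1]
opening: 0.675
finger_force: 43.8
```

```bash
python3 -m jog '[[1,0,0,1,0,0,0],[1,0,0,2,0,0,0],[1,0,0,2,0,0,0]]'
```

```text
time: 10.15
eef_pos: [0.5708, 0.1252, 0.0694]
tcp_rot: [0.157, 0.988, -0.0, 0.0]
contact_force: [-3.1, 0.4, 6.9]
opening: 0.675
finger_force: 44.6
```

```bash
python3 -m jog '[[0.1,0,0,0,0,0,0],[0,0,0,0,0,0,0],[0,0,0,0,0,0,0],[0,0,0,0,0,0,0],[0,0,0,-40,0,0,0],[0,0,0,-85,0,0,0],[0,0,0,-85,0,0,0],[0,0,0,-85,0,0,0]]'
python3 - <<'E'
from h import *
s,c=snap('wrist','w8.png'); print(s['eef_pos'])
p=world(load('top0'),405.3,205.2,.038);p[2]=.16; print(p,totool(p))
snap('side','side8.png'); a=load('side8')[1]['image'][130:290,180:380]; b=c['image'][130:290,180:380]
cv2.imwrite('pics/c8.png',cv2.resize(np.hstack([a,b]),None,fx=2,fy=2,interpolation=cv2.INTER_CUBIC))
E
```

```text
time: 10.95
eef_pos: [0.571, 0.1252, 0.154]
tcp_rot: [0.157, 0.988, 0.0, 0.002]
contact_force: [-0.1, 0.3, -1.1]
opening: 1.0
finger_force: 0.0
[0.57102587 0.12519618 0.15404439]
[ 0.6177795  -0.14858291  0.16      ] [-130.59788953 -245.29352242   -7.82660999]
```

View pics/c8.png

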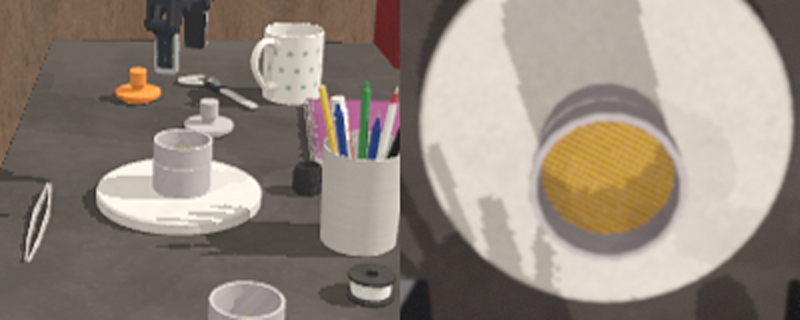

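The fine sieve sits flush on the pan, with its rim centred at (284,221) in the wrist image. The coarse sieve was already visible in w7 (rim about (39.5,337)), so I'll use that together with the top view.

```bash
python3 - <<'E'
from h import *
print('stack',world(load('w8'),284,221,.068)); print(world(load('w7'),39.5,336,.038))
print(world(load('w5'),315,205,.0))
E
python3 -m jog '[[0,-130,-245,-8,0,0,0],[0,-130,-245,-8,0,0,0],[0,-130,-245,-8,0,0,0],[0,-130,-245,-8,0,0,0],[0,-130,-245,-8,0,0,0],[0,-130,-245,-8,0,0,0],[0,-130,-245,-8,0,0,0],[0,-130,-245,-8,0,0,0],[0,-130,-245,-8,0,0,0]]' 40
python3 - <<'E'
from h import *
s,c=snap('wrist','w9.png'); print(s['eef_pos'],s['tcp_rot'])
im=c['image'][130:290,200:370]; hs=cv2.cvtColor(c['image'],cv2.COLOR_BGR2HSV); 
cv2.imwrite('pics/c9.png',cv2.resize(im,None,fx=3.5,fy=3.5,interpolation=cv2.INTER_CUBIC))
E
```

```text
stack [0.56969516 0.12525274 0.068     ]
[ 0.6184209 -0.1466095  0.038    ]
[ 0.45907782 -0.09917677  0.        ]
time: 11.95
eef_pos: [0.6166, -0.1466, 0.1588]
tcp_rot: [0.157, 0.988, 0.001, -0.001]
contact_force: [-0.6, 0.0, 0.2]
opening: 0.998
finger_force: 0.0
[ 0.61663278 -0.14663792  0.15876738] [ 1.56746353e-01  9.87637683e-01  5.37162045e-04 -1.44915268e-03]
```

View pics/c9.png

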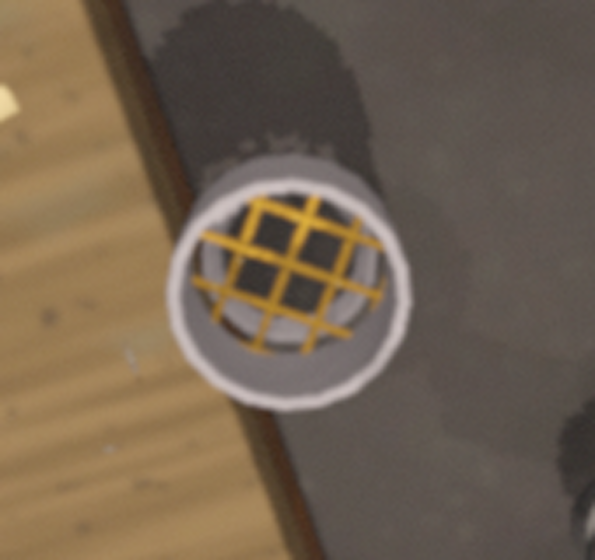

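This is the open-grid coarse sieve, with its rim centre at (282.6,213.8).

Run:
```python
from h import *
p=world(load('w9'),282.6,213.8,.038); print(p); p[2]=.031; print(totool(p))
```

```text
[ 0.62016038 -0.14943216  0.038     ]
[ -4.35139215  -1.87438174 128.19014502]
```

```bash
python3 -m jog '[[0,-4,-2,45,0,0,0],[0,-4,-2,90,0,0,0],[0,-4,-2,118,0,0,0],[0,-4,-2,128,0,0,0],[0,-4,-2,128,0,0,0],[1,-4,-2,128,0,0,0],[1,-4,-2,128,0,0,0],[1,-4,-2,128,0,0,0],[1,-4,-2,128,0,0,0],[1,-4,-2,128,0,0,0],[1,-4,-2,128,0,0,0],[1,-4,-2,128,0,0,0]]' 40
python3 - <<'E'
from h import *
s,c=snap('wrist','w10.png'); print(s['eef_pos'],s['tcp_rot'])
# expected rim outline if centred at TCP, compare: bright rim mask extents
T=np.linalg.inv(np.array(c['tool_from_camera']))
R=Ro.from_quat(s['tcp_rot']).as_matrix()
for dx in(-4,0,4):
    q=[]
    for a in np.linspace(0,6.283,73):
        w=np.array([dx/1000+.03*np.cos(a),.03*np.sin(a),(s['eef_pos'][2]-.038)]); k=T[:3,:3]@w+T[:3,3]
        q.append([c['fx']*k[0]/k[2]+c['cx'],c['fy']*k[1]/k[2]+c['cy']])
    q=np.array(q); print(dx,q.min(0),q.max(0))
col=c['image'][200:375,275:292].mean(1).mean(1); print(col.round().astype(int).tolist())
print(totool([.57,.125,.185]))
E
```

```text
time: 13.2
eef_pos: [0.6228, -0.152, 0.0355]
tcp_rot: [0.157, 0.988, -0.001, 0.003]
contact_force: [-0.6, 0.6, 7.5]
opening: 0.671
finger_force: 43.6
[ 0.62282076 -0.1519708   0.03552891] [ 1.57234113e-01  9.87557603e-01 -5.05115611e-04  2.67558231e-03]
-4 [221.92796236 237.95645803] [348.32085317 347.18881904]
0 [221.38986101 229.5881754 ] [348.89027656 340.74043762]
4 [220.84224629 221.06240973] [349.46976767 334.18571337]
[108, 103, 97, 92, 97, 120, 144, 153, 155, 155, 155, 155, 155, 156, 155, 155, 154, 154, 154, 156, 157, 158, 158, 158, 157, 162, 184, 213, 230, 237, 240, 237, 222, 193, 164, 143, 127, 110, 100, 101, 104, 107, 108, 111, 112, 113, 111, 107, 102, 100, 101, 105, 113, 123, 130, 135, 141, 140, 132, 125, 118, 107, 98, 95, 95, 96, 96, 96, 96, 96, 96, 95, 95, 94, 93, 97, 109, 126, 141, 149, 153, 159, 165, 169, 172, 173, 177, 183, 186, 179, 159, 128, 109, 107, 114, 129, 145, 151, 153, 153, 153, 153, 152, 152, 151, 152, 152, 152, 152, 151, 150, 149, 149, 149, 149, 149, 148, 148, 147, 147, 147, 147, 148, 149, 150, 151, 152, 151, 151, 151, 155, 173, 200, 218, 225, 220, 192, 138, 96, 89, 90, 90, 89, 90, 91, 91, 92, 92, 94, 96, 98, 100, 102, 104, 106, 108, 111, 112, 114, 115, 116, 117, 118, 118, 119, 120, 122, 122, 124, 124, 124, 120, 106, 81, 60]
[ 135.4127675   246.8497392  -150.24029204]
```

```bash
python3 -m jog '[[1,0,0,-45,0,0,0],[1,0,0,-90,0,0,0],[1,0,0,-130,0,0,0],[1,135,247,-150,0,0,0],[1,135,247,-150,0,0,0],[1,135,247,-150,0,0,0],[1,135,247,-150,0,0,0],[1,135,247,-150,0,0,0],[1,135,247,-150,0,0,0],[1,135,247,-150,0,0,0],[1,135,247,-150,0,0,0],[1,135,247,-150,0,0,0]]'
python3 - <<'E'
from h import *
s=get_state(); print(totool([.5716,.1247,.0985],s))
E
```

```text
time: 14.45
eef_pos: [0.5692, 0.1245, 0.1823]
tcp_rot: [0.158, 0.987, -0.0, 0.0]
contact_force: [0.6, 0.2, -0.5]
opening: 0.67
finger_force: 43.8
[-2.16577045  0.99446633 83.83332042]
```

```bash
python3 -m jog '[[1,-1,0,40,0,0,0],[1,-1,0,66,0,0,0],[1,-1,0,74,0,0,0],[1,-1,0,78,0,0,0],[1,-1,0,80,0,0,0],[1,-1,0,82,0,0,0],[1,-1,0,83,0,0,0],[1,-1,0,83,0,0,0]]'
```

```text
time: 15.25
eef_pos: [0.5705, 0.1252, 0.1001]
tcp_rot: [0.157, 0.988, 0.0, 0.001]
contact_force: [-0.1, -0.1, -0.8]
opening: 0.664
finger_force: 43.8
```

```bash
python3 -m jog '[[1,0,0,1,0,0,0],[1,0,0,2,0,0,0],[1,0,0,3,0,0,0],[1,0,0,4,0,0,0],[1,0,0,4,0,0,0]]'
```

```text
time: 15.75
eef_pos: [0.5714, 0.1251, 0.0979]
tcp_rot: [0.157, 0.988, 0.0, 0.001]
contact_force: [-0.6, -0.2, 8.5]
opening: 0.668
finger_force: 44.8
```

```bash
python3 -m jog '[[0.1,0,0,0,0,0,0],[0,0,0,0,0,0,0],[0,0,0,0,0,0,0],[0,0,0,0,0,0,0],[0,0,0,-40,0,0,0],[0,0,0,-85,0,0,0],[0,0,0,-90,0,0,0],[0,0,0,-90,0,0,0]]'
python3 - <<'E'
from h import *
s,c=snap('wrist','w11.png'); print(s['eef_pos'])
p=[.604,.3295,.13]; print(totool(p))
T=np.linalg.inv(np.array(c['tool_from_camera'])); R=Ro.from_quat(s['tcp_rot']).as_matrix()
def ext(x,y,z,r=.03):
    q=[]
    for a in np.linspace(0,6.283,73):
        k=T[:3,:3]@(R.T@(np.array([x+r*np.cos(a),y+r*np.sin(a),z])-s['eef_pos']))+T[:3,3]; q.append([c['fx']*k[0]/k[2]+c['cx'],c['fy']*k[1]/k[2]+c['cy']])
    q=np.array(q); return q.min(0).round(1),q.max(0).round(1)
print(ext(.57,.125,.1)); g=c['image'].mean(2)
print(g[160:290,278:288].mean(1).round().astype(int).tolist())
E
```

```text
time: 16.55
eef_pos: [0.5712, 0.1252, 0.1875]
tcp_rot: [0.157, 0.988, 0.0, 0.002]
contact_force: [-0.3, 0.2, -0.9]
opening: 1.0
finger_force: 0.0
[0.57119078 0.12524075 0.18751086]
[ 31.08274067 204.8054003   55.29926633]
(array([243.5, 181.3]), array([323.7, 256.6]))
[179, 180, 181, 179, 169, 145, 127, 124, 124, 126, 134, 139, 130, 121, 121, 121, 121, 121, 122, 122, 126, 144, 174, 195, 200, 188, 156, 125, 119, 122, 129, 137, 140, 134, 125, 119, 118, 121, 123, 124, 124, 125, 126, 124, 119, 116, 118, 122, 121, 118, 116, 116, 118, 120, 120, 118, 117, 116, 116, 116, 117, 117, 116, 119, 122, 127, 133, 139, 144, 148, 152, 156, 153, 140, 126, 121, 121, 123, 123, 123, 123, 123, 122, 122, 120, 120, 120, 119, 119, 119, 120, 124, 142, 170, 191, 206, 219, 226, 228, 227, 227, 227, 225, 211, 172, 117, 89, 86, 86, 86, 87, 86, 85, 85, 85, 85, 85, 85, 85, 85, 85, 85, 85, 86, 85, 84, 84, 83, 83, 84]
```

The rim's top edge matches a seated coarse sieve at (0.57, 0.125, 0.100). Next is the lid.

```bash
python3 -m jog '[[0,31,205,0,0,0,0],[0,31,205,0,0,0,0],[0,31,205,0,0,0,0],[0,31,205,15,0,0,0],[0,31,205,35,0,0,0],[0,31,205,55,0,0,0],[0,31,205,55,0,0,0],[0,31,205,55,0,0,0]]' 40
python3 - <<'E'
from h import *
s,c=snap('wrist','w12.png'); print(s['eef_pos'])
cv2.imwrite('pics/c12.png',cv2.resize(c['image'][130:290,200:370],None,fx=3.5,fy=3.5,interpolation=cv2.INTER_CUBIC))
E
```

```text
time: 17.4
eef_pos: [0.603, 0.329, 0.1278]
tcp_rot: [0.157, 0.988, -0.001, -0.002]
contact_force: [0.3, -0.2, 0.1]
opening: 1.002
finger_force: 0.0
[0.60295008 0.32903836 0.12784619]
```

View pics/c12.png

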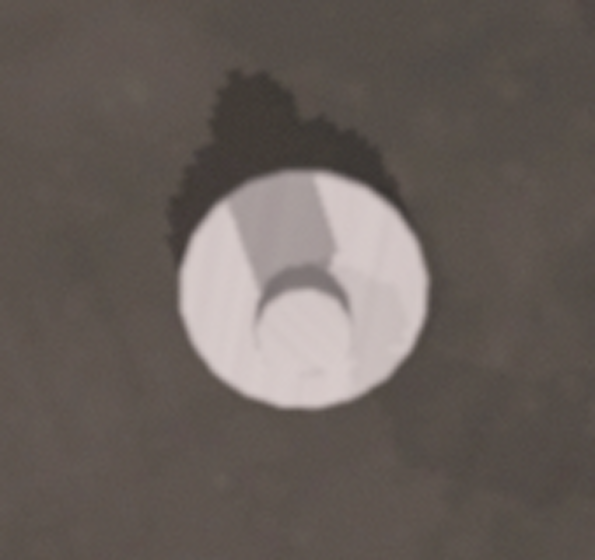

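The lid disc centre in the crop is (304.5,289), which is (286.8,212.4) in the full image.

Run:
```python
from h import *
p=world(load('w12'),286.8,212.4,.012); print(p, world(load('w12'),286.6,225,.04)); p[2]=.031; print(totool(p))
```

```text
[0.6046302  0.33015078 0.012     ] [0.6052217  0.32960754 0.04      ]
[-0.39269363  1.20997738 98.68747229]
```

```bash
python3 -m jog '[[0,0,1,45,0,0,0],[0,0,1,80,0,0,0],[0,0,1,95,0,0,0],[0,0,1,97,0,0,0],[1,0,1,97,0,0,0],[1,0,1,97,0,0,0],[1,0,1,97,0,0,0],[1,0,1,97,0,0,0],[1,0,1,97,0,0,0],[1,0,1,97,0,0,0],[1,0,1,97,0,0,0],[1,0,1,97,0,0,0]]' 40
python3 -m jog '[[1,0,0,0,0,0,0],[1,0,0,0,0,0,0],[1,0,0,0,0,0,0]]'
```

```text
time: 18.65
eef_pos: [0.6053, 0.3309, 0.0348]
tcp_rot: [0.157, 0.988, 0.0, 0.001]
contact_force: [-0.8, 0.0, 6.4]
opening: 0.236
finger_force: 39.6
time: 18.95
eef_pos: [0.6053, 0.3309, 0.0348]
tcp_rot: [0.157, 0.988, 0.0, 0.001]
contact_force: [-0.8, -0.5, 6.1]
opening: 0.238
finger_force: 39.6
```

```bash
python3 -m jog '[[1,0,0,-45,0,0,0],[1,0,0,-90,0,0,0],[1,0,0,-135,0,0,0],[1,0,0,-175,0,0,0],[1,0,0,-175,0,0,0]]'
python3 - <<'E'
from h import *
s,c=snap('wrist','w13.png'); print(s['eef_pos'],totool([.5707,.1252,.205],s))
# lid outline extents in the image vs centre guess (disc top 12 mm above origin, TCP 34.8 above)
T=np.linalg.inv(np.array(c['tool_from_camera'])); 
for dx in(-3,0,3):
    q=[]
    for a in np.linspace(0,6.283,73):
        k=T[:3,:3]@np.array([dx/1000+.03*np.cos(a),.03*np.sin(a),.0228])+T[:3,3]; q.append([c['fx']*k[0]/k[2]+c['cx'],c['fy']*k[1]/k[2]+c['cy']])
    q=np.array(q); print(dx,q.min(0).round(1),q.max(0).round(1))
g=c['image'].mean(2); print(g[170:270,275:291].mean(1).round().astype(int).tolist())
for r in (235,245,255,265): print(r,g[r,200:370:2].round().astype(int).tolist())
E
```

```text
time: 19.45
eef_pos: [0.6078, 0.332, 0.2168]
tcp_rot: [0.157, 0.988, 0.003, 0.006]
contact_force: [1.2, -0.6, 0.3]
opening: 0.233
finger_force: 39.6
[0.60782291 0.33195106 0.21683096] [ -28.76647846 -208.15790129   10.33724977]
-3 [230.6 217. ] [339.3 314. ]
0 [230.3 211.5] [339.6 309.6]
3 [230. 206.] [339.9 305.2]
[91, 91, 91, 91, 91, 90, 91, 90, 90, 90, 90, 90, 90, 91, 90, 90, 89, 90, 90, 90, 90, 90, 90, 91, 90, 90, 90, 90, 91, 91, 91, 91, 91, 92, 92, 92, 93, 93, 93, 94, 101, 116, 135, 151, 167, 178, 179, 176, 175, 175, 175, 175, 175, 175, 175, 175, 175, 175, 175, 175, 175, 175, 175, 175, 175, 175, 174, 174, 174, 174, 174, 174, 174, 174, 174, 174, 174, 174, 174, 173, 172, 169, 162, 150, 137, 130, 131, 132, 133, 133, 134, 134, 134, 134, 134, 135, 135, 135, 135, 135]
235 [94, 93, 94, 95, 97, 97, 98, 95, 95, 94, 96, 96, 96, 96, 95, 95, 98, 96, 97, 125, 164, 173, 172, 172, 172, 176, 175, 175, 173, 172, 175, 175, 174, 172, 172, 173, 174, 174, 177, 176, 175, 176, 173, 174, 174, 174, 174, 173, 172, 172, 173, 171, 171, 172, 173, 174, 174, 174, 174, 204, 214, 214, 218, 212, 169, 107, 93, 91
[... 576 characters left out ...]
 175, 175, 173, 172, 175, 175, 171, 167, 160, 158, 158, 161, 162, 156, 141, 127, 126, 126, 127, 126, 131, 136, 143, 155, 159, 158, 157, 158, 157, 156, 178, 213, 211, 205, 204, 206, 209, 209, 209, 208, 208, 208, 207, 208, 187, 99, 75, 70, 68, 69, 68, 69, 68, 66, 69, 70, 69, 69, 70, 71, 69]
265 [88, 88, 89, 89, 89, 89, 89, 90, 92, 91, 90, 91, 93, 94, 96, 149, 214, 221, 219, 217, 207, 203, 205, 207, 192, 144, 138, 139, 139, 129, 61, 44, 146, 167, 121, 121, 125, 129, 134, 136, 136, 137, 136, 133, 133, 133, 135, 134, 133, 131, 135, 173, 108, 38, 89, 138, 139, 138, 138, 151, 189, 195, 195, 196, 204, 207, 207, 208, 193, 133, 136, 153, 157, 159, 158, 153, 154, 142, 149, 133, 120, 134, 134, 115, 126]
```

```bash
python3 -m jog '[[1,-29,-208,0,0,0,0],[1,-29,-208,0,0,0,0],[1,-29,-208,0,0,0,0],[1,-29,-208,0,0,0,0],[1,-29,-208,0,0,0,0],[1,-29,-208,10,0,0,0],[1,-29,-208,10,0,0,0],[1,-29,-208,10,0,0,0],[1,-29,-208,10,0,0,0],[1,-29,-208,10,0,0,0]]'
python3 - <<'E'
from h import *
print(totool([.5702,.1252,.1298]))
E
```

```text
time: 20.5
eef_pos: [0.5677, 0.1249, 0.1983]
tcp_rot: [0.156, 0.988, 0.0, 0.0]
contact_force: [0.1, -0.1, -1.1]
opening: 0.238
finger_force: 39.7
[-2.31096265  1.01132734 68.54988503]
```

```bash
python3 -m jog '[[1,-1,1,30,0,0,0],[1,-1,1,50,0,0,0],[1,-1,1,58,0,0,0],[1,-1,1,62,0,0,0],[1,-1,1,65,0,0,0],[1,-1,1,67,0,0,0],[1,-1,1,68,0,0,0],[1,-1,1,68,0,0,0]]'
```

```text
time: 21.3
eef_pos: [0.5691, 0.1245, 0.1309]
tcp_rot: [0.157, 0.988, 0.0, 0.001]
contact_force: [0.5, -0.8, -0.1]
opening: 0.24
finger_force: 39.7
```

```bash
python3 -m jog '[[1,-1,0,1,0,0,0],[1,-1,0,2,0,0,0],[1,-1,0,3,0,0,0],[1,-1,0,4,0,0,0],[1,-1,0,4,0,0,0]]'
```

```text
time: 21.8
eef_pos: [0.571, 0.1241, 0.1291]
tcp_rot: [0.157, 0.988, 0.0, 0.001]
contact_force: [-2.1, -1.8, 8.0]
opening: 0.238
finger_force: 40.7
```

```bash
python3 -m jog '[[0.3,0,0,0,0,0,0],[0.2,0,0,0,0,0,0],[0,0,0,0,0,0,0],[0,0,0,0,0,0,0],[0,0,0,0,0,0,0],[0,0,0,-40,0,0,0],[0,0,0,-85,0,0,0],[0,0,0,-100,0,0,0],[0,0,0,-100,0,0,0],[0,0,0,-100,0,0,0]]'
python3 - <<'E'
from h import *
s,c=snap('wrist','w14.png')
T=np.linalg.inv(np.array(c['tool_from_camera'])); R=Ro.from_quat(s['tcp_rot']).as_matrix()
q=[]
for a in np.linspace(0,6.283,73):
    k=T[:3,:3]@(R.T@(np.array([.57+.03*np.cos(a),.125+.03*np.sin(a),.106])-s['eef_pos']))+T[:3,3]; q.append([c['fx']*k[0]/k[2]+c['cx'],c['fy']*k[1]/k[2]+c['cy']])
q=np.array(q); print(q.min(0),q.max(0))
g=c['image'].mean(2); print(g[160:290,278:290].mean(1).round().astype(int).tolist())
for r in(205,215,225): print(g[r,225:345:2].round().astype(int).tolist())
E
```

```text
time: 22.8
eef_pos: [0.5691, 0.1242, 0.225]
tcp_rot: [0.157, 0.988, -0.0, -0.001]
contact_force: [-0.8, -0.4, -1.3]
opening: 1.002
finger_force: 0.0
[250.51284241 175.42971614] [321.24646827 242.69485415]
[191, 177, 152, 138, 137, 143, 149, 145, 136, 133, 132, 133, 134, 137, 149, 163, 164, 160, 169, 180, 180, 178, 177, 176, 175, 175, 174, 174, 174, 174, 174, 174, 174, 173, 174, 174, 173, 174, 173, 173, 173, 173, 171, 163, 150, 139, 135, 134, 134, 138, 159, 187, 206, 214, 215, 216, 216, 216, 216, 216, 216, 217, 217, 217, 217, 217, 217, 217, 218, 218, 218, 218, 219, 219, 219, 220, 219, 219, 218, 219, 218, 219, 221, 229, 238, 241, 241, 240, 240, 239, 234, 216, 166, 109, 95, 95, 96, 95, 95, 95, 94, 94, 94, 94, 94, 94, 94, 94, 95, 94, 94, 94, 93, 92, 93, 93, 93, 93, 93, 93, 93, 93, 92, 92, 91, 89, 88, 88, 89, 89]
[239, 240, 239, 240, 239, 238, 236, 237, 237, 236, 237, 238, 224, 213, 219, 217, 215, 217, 220, 219, 218, 221, 212, 176, 171, 171, 163, 145, 137, 136, 136, 137, 142, 159, 194, 206, 208, 214, 216, 216, 215, 216, 218, 217, 217, 216, 211, 205, 226, 231, 228, 227, 227, 227, 227, 229, 230, 227, 228, 229]
[193, 214, 237, 237, 230, 203, 188, 190, 190, 194, 221, 235, 224, 219, 218, 216, 217, 219, 219, 218, 221, 219, 216, 172, 170, 206, 214, 216, 216, 215, 215, 217, 215, 213, 208, 167, 173, 207, 207, 205, 207, 208, 207, 206, 212, 216, 215, 223, 229, 228, 230, 232, 230, 231, 228, 229, 230, 230, 231, 230]
[73, 132, 183, 210, 235, 218, 190, 189, 192, 192, 189, 221, 238, 237, 225, 218, 219, 219, 219, 221, 220, 217, 213, 208, 217, 218, 215, 216, 217, 218, 217, 218, 219, 218, 217, 218, 212, 201, 205, 207, 208, 207, 207, 211, 216, 225, 232, 231, 231, 230, 230, 228, 228, 226, 225, 227, 230, 234, 221, 156]
```

The lid disc lies where the model puts it when seated, and every placing height matched within 0.5 mm.

```bash
python3 -c "
from plant import workorder; print(workorder.sign_off())"
```

```text
the job is handed in; nothing more can be done
None
```

The sieve set is stacked in order within about 2 mm of the plate's centre (pan, fine sieve, coarse sieve, lid), and I handed it in at about 23 s. Each piece seated within about 0.5 mm of its computed height, though I checked the lid and coarse sieve only by force, height and image numbers because I had no pictures left to view the finished stack.

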